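# Build up the finishing-wheel pack on the arbor stand

## Task

Build up the edge-finishing wheel pack on the upright spindle of the blue stand: first the grey coarse wheel, then the orange spacer, then the green fine wheel, and last the red knob as the cap over the spindle's tip. Lower each part down until it lies flat on the one below instead of dropping it, and let go of it before fetching the next. Leave the bottle, the marker and the tin where they are.

Things in the scene. Friction and masses are not known exactly. Their poses are not given: they have to be found in the camera images.
- stand: Target, fixed to the bench: a round blue base, diameter 100 mm, 12 mm thick, with a bare upright steel spindle at its centre: diameter 12 mm, top 78 mm above the bench (66 mm above the base's upper face), the last 10 mm tapering to a 5 mm tip. Small bolt heads near the rim can be ignored. Origin at the centre of the base's underside, on the spindle's axis; z up; its yaw has no meaning.
- coarse: First part: the coarse wheel, a grey flat cylinder of outside diameter 64 mm, 20 mm high, with a 24 mm through bore; about 0.11 kg. Lies flat on the bench. Origin at the centre of its underside; z along its axis, up; round, so its yaw has no meaning.
- spacer: Second part: the spacer, an orange collar of outside diameter 44 mm, 14 mm high, with a 24 mm through bore; about 0.03 kg. Lies flat on the bench. Origin at the centre of its underside; z along its axis, up; round.
- fine: Third part: the fine wheel, a green flat cylinder of outside diameter 56 mm, 20 mm high, with a 24 mm through bore; about 0.07 kg. Lies flat on the bench. Origin at the centre of its underside; z along its axis, up; round.
- knob: Last part: a red ribbed round knob, diameter 42 mm over its ribs (the firm body is 40 mm), 28 mm high, closed on top, with a 22 mm blind bore 18 mm deep in its underside; about 0.06 kg. No thread: it is set over the spindle's tip, which stands 12 mm out of the finished stack of three. Stands bore down on the bench. Origin at the centre of its underside; z up, along its axis.
- bottle: Bystander, to be left alone: a white and amber glue bottle with a pointed green nozzle, diameter 54 mm, 150 mm tall, standing upright. Origin at the centre of its underside; z up.
- marker: Bystander, to be left alone: a yellow square-bodied marker with a black cap, 139 mm long, 18 mm wide and high, lying on the bench along its x axis. Origin on the bench 0.5 mm from the middle of its length.
- tin: Bystander, to be left alone: a low round steel tin with a brass lid, diameter 72 mm, 30 mm high. Origin at the centre of its underside; z up.
Not all that is in view belongs to the job. Several things have the shape of the coarse; the one meant has the colours described above.

How it is judged:
By the outcome, as a careful person would: the job done as asked, in the order asked, and still so for the second after the job is handed in, with the robot touching nothing.
It also fails if it takes over 101 s, if anything falls off the work surface, if the arm or the gripper's body presses on something with over 40 N, if the wrist force passes 120 N, or if a joint passes its speed limit or range.

## Robot

A 6-joint arm with a two-finger parallel gripper is mounted at the origin on the work surface. World frame = base frame: x ahead of the robot, y to its left, z up, the work surface at z = 0. Lengths are in mm, angles in rad, forces in N, time in s.
With the tool pointing down it reaches from about 250 to 775 mm from the base axis. Payload 4 kg.
Tool frame: the origin (TCP) lies between the finger pads; the fingertips stand 14 mm ahead of it and the grasp point (between the pads) lies 5 mm behind it (env.nose_length is the distance from the TCP to the fingertips, in mm); z points along the fingers, y is the line along which they close (so a half turn about z gives the same grasp; the last joint's range is limited). The gripper opens to 85 mm and grips with 20 to 120 N. Pads are 22 mm wide; open, the fingers measure 114 mm over their backs; the gripper's body (76 mm by 85 mm) begins 54 mm behind the grasp point. The pads swing forward as they close: fully open they stand 13 mm farther back than shut.
Start: joints at [1.091, 0.087, 1.371, -0, 1.684, -0.103], TCP at [202.38, 511.428, 245.341] pointing down, gripper open.
Joint ranges: [-3.1, 3.1], [-0.76, 2.03], [0.27, 2.55], [-1.08, 4.22], [0.17, 2.65], [-2.57, 2.57]. Speed limits (rad/s): [2.79, 2.79, 3.14, 3.14, 3.14, 3.14].

## Interface

Orientations are given as a unit quaternion [w, x, y, z].
In Python, from bench import monitor, grab_frame, env gives the robot as it stands. The module is installed in compiled form; this text tells all that it offers.
- The arm moves only by the tool step_arm, never from a script. Its argument "series" is a list of rows, each a list of 6 numbers: the shift along the tool's x, y, z in mm, then the turn, a rotation vector about the tool's x, y, z in rad. A call has 1 to 10 rows; each row shifts and turns the commanded pose from where the row before left it, along the tool's axes as they then stand; what a row does not reach is not made up. A row lasts 1/12 s, in which the tool goes at most 41.7 mm and 7.16 degrees, less where a joint would pass 70% of its speed; a pose out of reach is approached as far as the arm can. A call with a gripper value outside its range is refused whole. "claw" is the gripper command: -1 is shut, 1 is fully open, values between are in proportion, set as the call begins (left out, the last holds). The fingers move at their own pace and stop on an object; "newtons" is the grip in N (left out, the last holds). Time passes only in rows, so rows that do not move let the fingers close. It gives the time, the measured TCP pose, the force, the opening and the grip force at its end, in the units of the state.
- monitor.read_state(): the state, without advancing time (a new reading comes with each control period).
- grab_frame(name): name is "scene" or "top"; returns a dict with "color" (400x640x3 uint8, blue, green, red), "vertical_fov" (degrees; the focal length in pixels is half the picture's height over the tangent of half this angle, whatever the lens; pixels are square), "cx", "cy" (the principal point, pixels), "cam_to_world" (4x4, takes a point from camera to world coordinates). Camera axes: x right, y down, z forward; pixel columns grow to the right and rows downward; lengths in mm; the calibration is good to about 2 mm. A picture is of the moment at which its call begins. There is no depth.
- env.finish_job(): hands the job in; it is judged then, once.
The state is a dict: "time_s": time; "qpos": joint angles; "qvel": joint speeds; "joint_torque": joint torques, N m; "eef_pos": TCP position; "orientation": TCP orientation; "contact_force": force on the tool from outside, world axes, zero at the start; "moment": the same for the moment, N m; "finger_gap": opening from 0.0 (shut) to 1.0 (fully open); "finger_force": force on a finger pad.
Only numpy, scipy, OpenCV 4.12 (cv2) and the standard library are available. Lean on these libraries where they do the work, as an engineer would, in place of code of your own. Each camera call takes 0.05 s, during which the arm holds its last target. There are 200 camera calls.

## Working session

There is one attempt and no reset: what is moved stays moved. The work goes in short steps, Python scripts to look and compute and a tool call to move; the robot and the scene stay as the last step left them, time stands still between calls to the robot, and variables do not carry over. Pictures are saved under pics/ and viewed, at most 14 in all, crops included, and the job is handed in when it is done.

Besides the shell and the picture viewer there is one more tool, called after ">>>" as name(argument=value, ...), one argument or row to a line, values as JSON. step_arm: Moves the arm, as the interface text tells. Its arguments: {"type":"object","properties":{"series":{"type":"array","items":{"type":"array","items":{"type":"number"}}},"claw":{"type":"number"},"newtons":{"type":"number"}},"required":["series"]}

```bash
mkdir -p pics
cat > h.py <<'E'
import numpy as np,cv2
from bench import monitor,grab_frame,env
def ray(f,u,v,z):
    """pixel -> world point on plane z"""
    M=np.array(f["cam_to_world"]);F=f["color"].shape[0]/2/np.tan(np.radians(f["vertical_fov"])/2)
    d=M[:3,:3]@np.array([(u-f["cx"])/F,(v-f["cy"])/F,1.]);o=M[:3,3]
    return o+d*(z-o[2])/d[2]
E
python3 - <<'E'
from h import *
for n in("top","scene"):
    f=grab_frame(n);cv2.imwrite(f"pics/{n}0.png",f["color"]);print(n,f["vertical_fov"],f["cx"],f["cy"],np.round(f["cam_to_world"],3))
print(monitor.read_state(),env.nose_length)
E
```

```text
top 44.625658235113285 323.52401659758885 197.3626637884862 [[ 7.000000e-03 -9.910000e-01  1.350000e-01  4.534440e+02]
 [-1.000000e+00 -9.000000e-03 -1.400000e-02  1.848600e+01]
 [ 1.500000e-02 -1.350000e-01 -9.910000e-01  1.074732e+03]
 [ 0.000000e+00  0.000000e+00  0.000000e+00  1.000000e+00]]
scene 45.049469338115884 317.28180642978083 199.73601841980843 [[ 6.94000e-01  5.14000e-01 -5.05000e-01  1.13895e+03]
 [ 7.20000e-01 -5.12000e-01  4.68000e-01 -4.72442e+02]
 [-1.80000e-02 -6.88000e-01 -7.25000e-01  8.06203e+02]
 [ 0.00000e+00  0.00000e+00  0.00000e+00  1.00000e+00]]
{'time_s': 0.1, 'qpos': array([ 1.09091546e+00,  8.79104382e-02,  1.37216728e+00,  1.33200350e-05,
        1.68356753e+00, -1.03115464e-01]), 'qvel': array([ 0.0004524 , -0.00146724, -0.004077  ,  0.00057808,  0.00021142,
       -0.00022038]), 'joint_torque': array([ 2.27882141e-03, -3.53012860e+01, -3.14219248e+01, -1.29044747e-04,
        7.98590801e-03, -3.38753375e-05]), 'eef_pos': array([202.16282869, 511.03786081, 244.20754147]), 'orientation': array([-3.01283943e-04,  1.87269625e-01,  9.82308014e-01, -9.81099071e-04]), 'contact_force': array([ 0.79801597,  1.08417053, -0.03465675]), 'moment': array([ 0.0324476 , -0.00093324, -0.02738293]), 'finger_force': 0.0, 'finger_gap': 1.0009281007122683} 14.0
```

View pics/top0.png

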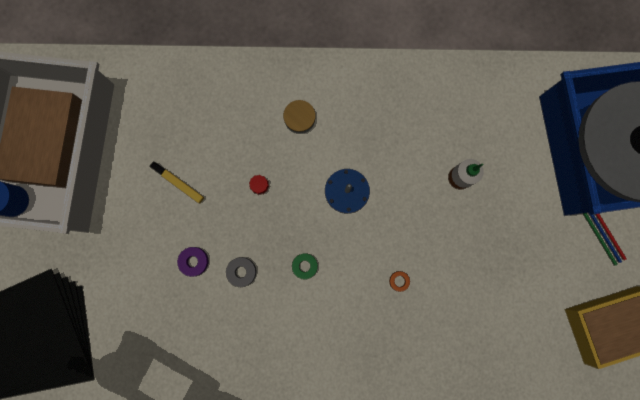

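View pics/scene0.png

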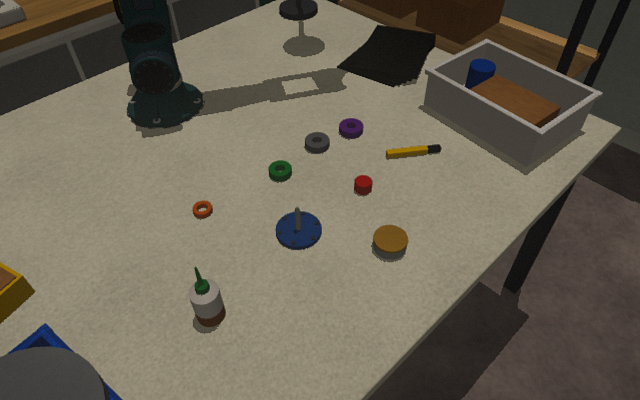

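The top view shows the stand at (347,190), red knob (259,184), green wheel (305,266) and orange spacer (400,281). The bystanders are the tin (300,116), bottle (465,175) and marker (177,182).

Two things have the coarse wheel's shape: purple at (193,262) and grey at (241,272). Grey fits the description. I'll measure and confirm it in a crop.

```bash
cat >> h.py <<'E'
# name: hsv low, hsv high, top height
C=dict(stand=((105,120,30),(120,255,255),12),coarse=((0,0,45),(180,60,125),20),spacer=((5,150,100),(14,255,255),14),
  fine=((60,120,40),(90,255,255),20),knob=((172,120,60),(183,255,255),28))
G=dict(top=dict(stand=(347,190),coarse=(241,272),spacer=(400,281),fine=(305,266),knob=(259,184)),
  scene=dict(stand=(298,230),coarse=(317,142),spacer=(202,209),fine=(280,171),knob=(363,185)))
def blob(f,name,guess,r=32):
    hsv=cv2.cvtColor(f["color"],cv2.COLOR_BGR2HSV)
    hsv[...,0]=np.where((hsv[...,0]<5),hsv[...,0]+180 if name=="knob" else hsv[...,0],hsv[...,0])
    m=cv2.inRange(hsv,np.array(C[name][0]),np.array(C[name][1]))
    k=np.zeros_like(m);cv2.circle(k,tuple(map(int,guess)),r,255,-1);m&=k
    cs,_=cv2.findContours(m,cv2.RETR_EXTERNAL,cv2.CHAIN_APPROX_NONE)
    return max(cs,key=cv2.contourArea) if cs else None
E
python3 - <<'E'
from h import *
for n in("top","scene"):
    f=grab_frame(n)
    for k,g in G[n].items():
        c=blob(f,k,g,25 if k in("stand",) else 19)
        if c is None: print(n,k,None,cv2.cvtColor(f["color"],cv2.COLOR_BGR2HSV)[g[1]-8:g[1]+9:4,g[0]].tolist());continue
        e=cv2.fitEllipse(cv2.convexHull(c)); 
        # rim points cast to mid-height plane; centre of enclosing circle
        h=C[k][2]
        P=np.array([ray(f,u,v,h)[:2] for u,v in c[:,0]],np.float32)
        (x,y),r=cv2.minEnclosingCircle(P)
        print(n,k,np.round(e[0],1),np.round(e[1],1),"ellipse@top",np.round(ray(f,*e[0],h)[:2],1),"@mid",np.round(ray(f,*e[0],h/2)[:2],1),"r",round(r,1))
    if n=="top":
        a=cv2.resize(f["color"][230:300,160:440],None,fx=2.8,fy=2.8,interpolation=cv2.INTER_CUBIC);cv2.imwrite("pics/crop.png",a)
E
```

```text
top stand [346.8 190.6] [43.  43.2] ellipse@top [613.9 -47.8] @mid [614.8 -48.2] r 48.3
top coarse [241.7 271.4] [35.4 38. ] ellipse@top [436.2 177.2] @mid [436.  178.7] r 40.4
top spacer [399.5 281. ] [18.9 19.2] ellipse@top [ 418.  -161.3] @mid [ 417.7 -162.5] r 20.7
top fine [304.4 265.7] [23.8 24.3] ellipse@top [449.1  43.5] @mid [449.   43.7] r 26.0
top knob [258.2 183.9] [17.7 18.8] ellipse@top [624.4 145.8] @mid [626.7 147.5] r 20.7
scene stand [298. 229.] [34.7 45.4] ellipse@top [619.2 -49.4] @mid [615.2 -46.2] r 49.3
scene coarse [316.4 142.7] [23.3 26.7] ellipse@top [446.6 171.5] @mid [437.8 179.7] r 43.7
scene spacer [201.7 207.3] [13.2 19.1] ellipse@top [ 420.9 -161.1] @mid [ 414.6 -158.4] r 21.0
scene fine [279.5 168.1] [14.7 21.8] ellipse@top [452.2  43.4] @mid [443.5  49.9] r 26.6
scene knob [362.8 184.4] [17.5 19.4] ellipse@top [635.8 137.2] @mid [626.7 148.2] r 31.0
```

View pics/crop.png

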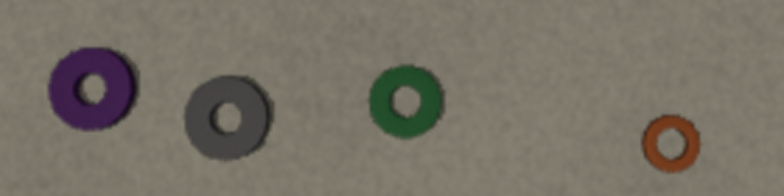

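The crop confirms it: the grey wheel is at about (240.6,271.6) px and the purple one beside it is the decoy. From the top view, coarse is at (436,179), fine (449,43.5), spacer (418,-162), knob (625,146) and stand (614,-48). First I'll turn the tool so its y axis lies along world +x, then travel.

>>> step_arm(
  series=[
    [0, 0, 4, 0, 0, 0.1194],
    [0, 0, 4, 0, 0, 0.1194],
    [0, 0, 4, 0, 0, 0.1194],
    [0, 0, 4, 0, 0, 0.1194],
    [0, 0, 4, 0, 0, 0.1194],
    [0, 0, 4, 0, 0, 0.1194],
    [0, 0, 4, 0, 0, 0.1194],
    [0, 0, 4, 0, 0, 0.1194],
    [0, 0, 4, 0, 0, 0.1194],
    [0, 0, 4, 0, 0, 0.1194],
  ],
  claw=1,
  newtons=40,
)

```text
time_s: 1.03
eef_pos: [202.3, 511.3, 204.8]
orientation: [0.0, 0.709, 0.705, -0.0]
contact_force: [0.5, -0.2, 0.7]
finger_gap: 1.002
finger_force: 0.0
```

>>> step_arm(
  series=[
    [-30, 21, 5, 0, 0, 0],
    [-30, 21, 5, 0, 0, 0],
    [-30, 21, 5, 0, 0, 0],
    [-30, 21, 5, 0, 0, 0],
    [-30, 21, 5, 0, 0, 0],
    [-30, 21, 5, 0, 0, 0],
    [-30, 21, 5, 0, 0, 0],
    [-30, 21, 5, 0, 0, 0],
    [-30, 21, 5, 0, 0, 0],
    [0, 0, 0, 0, 0, 0],
  ],
)

```text
time_s: 1.87
eef_pos: [393.8, 236.3, 159.1]
orientation: [0.001, 0.71, 0.704, -0.001]
contact_force: [-0.2, -0.3, -0.3]
finger_gap: 0.996
finger_force: 0.0
```

>>> step_arm(
  series=[
    [-14.3, 10.5, 10, 0, 0, 0],
    [-14.3, 10.5, 10, 0, 0, 0],
    [-14.3, 10.5, 10, 0, 0, 0],
    [-14.3, 10.5, 10, 0, 0, 0],
    [0, 0, 20, 0, 0, 0],
    [0, 0, 20, 0, 0, 0],
    [0, 0, 10, 0, 0, 0],
    [0, 0, 0, 0, 0, 0],
    [0, 0, 0, 0, 0, 0],
  ],
)

```text
time_s: 2.62
eef_pos: [433.0, 184.5, 70.1]
orientation: [-0.0, 0.707, 0.707, -0.0]
contact_force: [0.3, -1.1, -0.0]
finger_gap: 1.003
finger_force: 0.0
```

Run:
```python
from h import *
f=grab_frame("top");a=f["color"][220:320,180:310];b=grab_frame("scene")["color"][80:180,260:390]
cv2.imwrite("pics/p3.png",cv2.resize(np.hstack([a,b]),None,fx=3,fy=3,interpolation=cv2.INTER_CUBIC)*1)
```

```text
(no output)
```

View pics/p3.png

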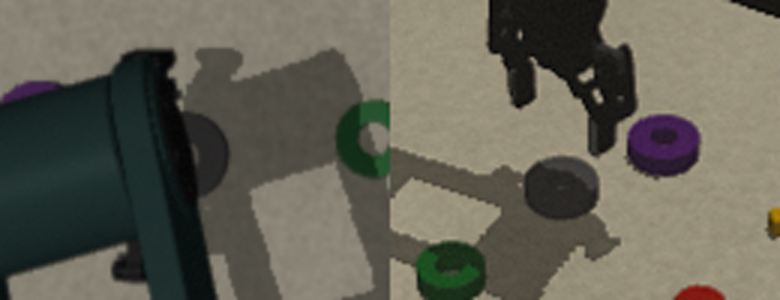

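The gripper hovers just above the grey wheel, its fingers to either side along x, and purple and green are well clear. The measured pose is (433,184.5), so I'll correct by (+3,-5.5) and descend.

>>> step_arm(
  series=[
    [-2.8, 1.5, 10, 0, 0, 0],
    [-2.7, 1.5, 10, 0, 0, 0],
    [0, 0, 10, 0, 0, 0],
    [0, 0, 10, 0, 0, 0],
    [0, 0, 7, 0, 0, 0],
    [0, 0, 5, 0, 0, 0],
    [0, 0, 0, 0, 0, 0],
    [0, 0, 0, 0, 0, 0],
    [0, 0, 0, 0, 0, 0],
  ],
)

```text
time_s: 3.47
eef_pos: [436.8, 178.9, 18.7]
orientation: [0.0, 0.707, 0.707, 0.0]
contact_force: [0.6, 0.1, -0.4]
finger_gap: 1.001
finger_force: 0.0
```

Run:
```python
from h import *
for i in range(3):
    f=grab_frame("top");s=monitor.read_state();print(np.round(s["eef_pos"],1),np.round(s["contact_force"],1))
```

```text
[436.9 178.9  18.9] [-0.1  0.1 -0.5]
[436.9 178.9  19. ] [ 0.6 -0.4  0.4]
[436.9 178.9  18.9] [0.2 0.8 0.2]
```

>>> step_arm(
  series=[
    [0, 0, 3, 0, 0, 0],
    [0, 0, 0, 0, 0, 0],
  ],
)

```text
time_s: 3.78
eef_pos: [436.3, 178.7, 15.2]
orientation: [-0.0, 0.707, 0.707, 0.0]
contact_force: [0.5, -0.4, 0.5]
finger_gap: 1.004
finger_force: 0.0
```

>>> step_arm(
  series=[
    [0, 0, 0, 0, 0, 0],
    [0, 0, 0, 0, 0, 0],
    [0, 0, 0, 0, 0, 0],
    [0, 0, 0, 0, 0, 0],
    [0, 0, 0, 0, 0, 0],
    [0, 0, 0, 0, 0, 0],
    [0, 0, 0, 0, 0, 0],
    [0, 0, 0, 0, 0, 0],
  ],
  claw=-1,
  newtons=40,
)

```text
time_s: 4.45
eef_pos: [436.7, 178.8, 15.7]
orientation: [0.0, 0.707, 0.707, 0.0]
contact_force: [0.3, -0.0, 3.2]
finger_gap: 0.718
finger_force: 44.6
```

>>> step_arm(
  series=[
    [0, 0, -5, 0, 0, 0],
    [0, 0, -10, 0, 0, 0],
    [0, 0, -20, 0, 0, 0],
    [0, 0, -25, 0, 0, 0],
    [0, 0, -25, 0, 0, 0],
    [0, 0, -20, 0, 0, 0],
    [0, 0, -5, 0, 0, 0],
    [0, 0, 0, 0, 0, 0],
  ],
)

```text
time_s: 5.12
eef_pos: [437.5, 179.1, 127.5]
orientation: [0.001, 0.707, 0.707, 0.002]
contact_force: [0.4, 1.2, -1.0]
finger_gap: 0.714
finger_force: 44.2
```

>>> step_arm(
  series=[
    [-10, 8, 0, 0, 0, 0],
    [-25, 20, 0, 0, 0, 0],
    [-25, 20, 0, 0, 0, 0],
    [-25, 20, 0, 0, 0, 0],
    [-25, 20, 0, 0, 0, 0],
    [-25, 20, 0, 0, 0, 0],
    [-25, 20, 0, 0, 0, 0],
    [-25, 20, 0, 0, 0, 0],
    [-25, 19, 0, 0, 0, 0],
    [-17, 10, 0, 0, 0, 0],
  ],
)

```text
time_s: 5.95
eef_pos: [613.8, -51.9, 121.9]
orientation: [-0.001, 0.708, 0.706, -0.002]
contact_force: [0.2, 0.4, -0.9]
finger_gap: 0.718
finger_force: 44.1
```

>>> step_arm(
  series=[
    [0, 0, 0, 0, 0, 0],
    [0, 0, 0, 0, 0, 0],
    [0, 0, 0, 0, 0, 0],
  ],
)

```text
time_s: 6.2
eef_pos: [612.2, -48.4, 123.0]
orientation: [-0.002, 0.707, 0.707, -0.001]
contact_force: [0.3, 1.0, -0.1]
finger_gap: 0.717
finger_force: 44.1
```

Run:
```python
from h import *
f=grab_frame("top");a=f["color"][130:230,280:410];g=grab_frame("scene");b=g["color"][150:250,230:360]
cv2.imwrite("pics/p4.png",cv2.resize(np.hstack([a,b]),None,fx=3,fy=3,interpolation=cv2.INTER_CUBIC))
s=monitor.read_state();print(np.round(s["eef_pos"],1),s["finger_gap"],s["contact_force"])
```

```text
[612.4 -47.5 124.2] 0.7179864687183917 [ 0.29217733 -0.12808012  0.12574478]
```

View pics/p4.png

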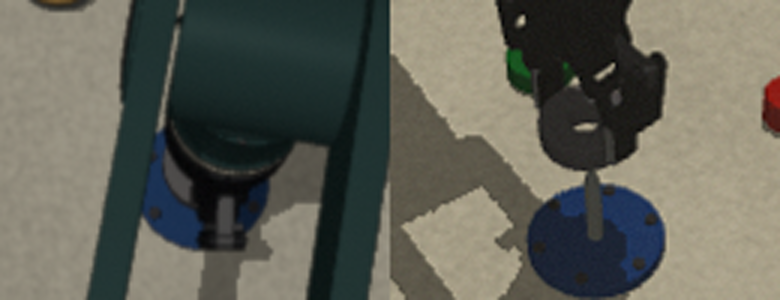

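The wheel is held level above the spindle. In the scene image the bore is at about (295.7,192) px and the spindle tip at about (297.3,207.3). I'll check the offset by casting rays.

Run:
```python
from h import *
g=grab_frame("scene");b=g["color"]
print("bore",ray(g,295.7,192,128.5)[:2],"tip",ray(g,297.3,207.3,78)[:2])
c=blob(g,"stand",(298,230),28)
print("base hull",cv2.minEnclosingCircle(np.array([ray(g,u,v,12)[:2] for u,v in c[:,0] if v>228],np.float32)))
cv2.imwrite("pics/p5.png",cv2.resize(b[160:260,255:345],None,fx=6,fy=6,interpolation=cv2.INTER_CUBIC))
```

```text
bore [621.99715199 -50.5615285 ] tip [618.44088925 -46.34866414]
base hull ((623.2315673828125, -53.29145050048828), 47.726524353027344)
```

View pics/p5.png

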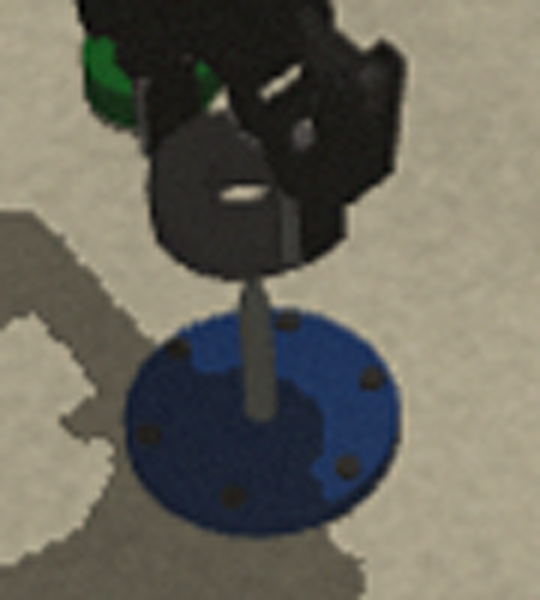

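The lit sliver through the bore at (295,192) px lies on the spindle tip's line of sight, tip at (297,206), to within about 1 mm. Combining both views puts the axis at about (615,-48). I'll shift +2.5 in x and lower, watching the force.

>>> step_arm(
  series=[
    [0, 1.3, 5, 0, 0, 0],
    [0, 1.2, 8, 0, 0, 0],
    [0, 0, 8, 0, 0, 0],
    [0, 0, 8, 0, 0, 0],
    [0, 0, 8, 0, 0, 0],
    [0, 0, 0, 0, 0, 0],
    [0, 0, 0, 0, 0, 0],
  ],
)

```text
time_s: 6.93
eef_pos: [615.2, -48.1, 87.0]
orientation: [-0.001, 0.707, 0.707, -0.001]
contact_force: [0.3, -0.8, -0.0]
finger_gap: 0.72
finger_force: 44.1
```

>>> step_arm(
  series=[
    [0, 0, 6, 0, 0, 0],
    [0, 0, 6, 0, 0, 0],
    [0, 0, 6, 0, 0, 0],
    [0, 0, 6, 0, 0, 0],
    [0, 0, 0, 0, 0, 0],
    [0, 0, 0, 0, 0, 0],
  ],
)

```text
time_s: 7.43
eef_pos: [615.4, -48.2, 63.4]
orientation: [-0.001, 0.707, 0.707, -0.0]
contact_force: [-0.7, 0.2, 0.3]
finger_gap: 0.716
finger_force: 44.1
```

No contact and the spindle is in the bore. I'll go on to about 3 mm above the seat, then creep.

>>> step_arm(
  series=[
    [0, 0, 8, 0, 0, 0],
    [0, 0, 8, 0, 0, 0],
    [0, 0, 8, 0, 0, 0],
    [0, 0, 6, 0, 0, 0],
    [0, 0, 2, 0, 0, 0],
    [0, 0, 0, 0, 0, 0],
    [0, 0, 0, 0, 0, 0],
  ],
)

```text
time_s: 8.02
eef_pos: [615.9, -48.3, 32.1]
orientation: [-0.0, 0.707, 0.707, -0.0]
contact_force: [0.1, -0.9, -1.0]
finger_gap: 0.718
finger_force: 44.2
```

>>> step_arm(
  series=[
    [0, 0, 0.8, 0, 0, 0],
    [0, 0, 0.8, 0, 0, 0],
    [0, 0, 0.8, 0, 0, 0],
    [0, 0, 0, 0, 0, 0],
  ],
)

```text
time_s: 8.35
eef_pos: [615.9, -48.3, 30.0]
orientation: [0.0, 0.707, 0.707, 0.0]
contact_force: [0.0, -0.1, -0.9]
finger_gap: 0.719
finger_force: 44.2
```

>>> step_arm(
  series=[
    [0, 0, 0.7, 0, 0, 0],
    [0, 0, 0, 0, 0, 0],
    [0, 0, 0, 0, 0, 0],
  ],
)

```text
time_s: 8.6
eef_pos: [615.9, -48.2, 29.2]
orientation: [-0.0, 0.707, 0.707, 0.0]
contact_force: [0.1, 0.2, -0.0]
finger_gap: 0.721
finger_force: 44.2
```

>>> step_arm(
  series=[
    [0, 0, 0.7, 0, 0, 0],
    [0, 0, 0, 0, 0, 0],
    [0, 0, 0, 0, 0, 0],
  ],
)

```text
time_s: 8.85
eef_pos: [615.8, -48.2, 28.5]
orientation: [-0.0, 0.707, 0.707, 0.0]
contact_force: [-1.0, -0.4, -0.9]
finger_gap: 0.721
finger_force: 44.2
```

>>> step_arm(
  series=[
    [0, 0, 0.7, 0, 0, 0],
    [0, 0, 0, 0, 0, 0],
    [0, 0, 0, 0, 0, 0],
  ],
)

```text
time_s: 9.1
eef_pos: [615.9, -48.2, 27.8]
orientation: [-0.0, 0.707, 0.707, 0.0]
contact_force: [-0.4, -0.3, -0.9]
finger_gap: 0.719
finger_force: 44.2
```

>>> step_arm(
  series=[
    [0, 0, 0.5, 0, 0, 0],
    [0, 0, 0, 0, 0, 0],
    [0, 0, 0, 0, 0, 0],
  ],
)

```text
time_s: 9.35
eef_pos: [615.9, -48.3, 27.7]
orientation: [0.0, 0.707, 0.707, 0.0]
contact_force: [0.1, 0.4, 3.1]
finger_gap: 0.715
finger_force: 44.4
```

Seated at TCP z 27.7, with contact force rising as expected. Release, lift and go to the spacer.

>>> step_arm(
  series=[
    [0, 0, 0, 0, 0, 0],
    [0, 0, 0, 0, 0, 0],
    [0, 0, 0, 0, 0, 0],
    [0, 0, 0, 0, 0, 0],
    [0, 0, 0, 0, 0, 0],
  ],
  claw=0.9,
)

```text
time_s: 9.77
eef_pos: [615.9, -48.3, 27.2]
orientation: [0.0, 0.707, 0.707, 0.0]
contact_force: [0.6, -0.1, -0.3]
finger_gap: 0.948
finger_force: 0.0
```

>>> step_arm(
  series=[
    [0, 0, -5, 0, 0, 0],
    [0, 0, -12, 0, 0, 0],
    [0, 0, -20, 0, 0, 0],
    [0, 0, -25, 0, 0, 0],
    [0, 0, -25, 0, 0, 0],
    [0, 0, -20, 0, 0, 0],
    [0, 0, -5, 0, 0, 0],
    [0, 0, 0, 0, 0, 0],
  ],
)

```text
time_s: 10.43
eef_pos: [617.5, -48.5, 143.0]
orientation: [0.003, 0.707, 0.707, 0.002]
contact_force: [-0.1, 0.8, -0.2]
finger_gap: 0.947
finger_force: 0.0
```

>>> step_arm(
  series=[
    [-6, -10, 0, 0, 0, 0],
    [-12, -22, 0, 0, 0, 0],
    [-13, -23, 0, 0, 0, 0],
    [-13, -23, 0, 0, 0, 0],
    [-13, -23, 0, 0, 0, 0],
    [-13, -23, 0, 0, 0, 0],
    [-13, -23, 0, 0, 0, 0],
    [-13, -23, 0, 0, 0, 0],
    [-12, -18, 0, 0, 0, 0],
    [-6, -10, 0, 0, 0, 0],
  ],
)

```text
time_s: 11.27
eef_pos: [415.2, -162.6, 137.5]
orientation: [-0.002, 0.708, 0.707, -0.001]
contact_force: [0.5, 1.2, -0.1]
finger_gap: 0.946
finger_force: 0.0
```

>>> step_arm(
  series=[
    [0, 0, 20, 0, 0, 0],
    [0, 0, 20, 0, 0, 0],
    [0, 0, 10, 0, 0, 0],
    [0, 0, 0, 0, 0, 0],
    [0, 0, 0, 0, 0, 0],
  ],
)

```text
time_s: 11.68
eef_pos: [417.5, -161.8, 88.4]
orientation: [-0.001, 0.707, 0.707, -0.0]
contact_force: [1.3, -0.5, 0.6]
finger_gap: 0.948
finger_force: 0.0
```

Run:
```python
from h import *
f=grab_frame("top");g=grab_frame("scene")
a=f["color"][140:240,290:400];b=g["color"][170:270,240:350]
cv2.imwrite("pics/p6.png",cv2.resize(np.hstack([a,b]),None,fx=3.6,fy=3.6,interpolation=cv2.INTER_CUBIC))
s=monitor.read_state();print(np.round(s["eef_pos"],1),s["finger_gap"],s["contact_force"])
```

```text
[ 418.7 -162.4   90.1] 0.9462911374958562 [ 0.87890387  0.57578305 -0.12955011]
```

View pics/p6.png

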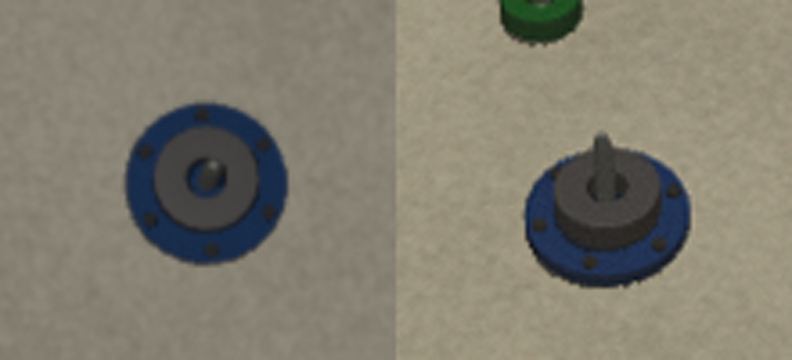

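The coarse wheel lies flat and centred on the base, with the spindle in mid-bore (top crop centre (206,178), base (206,184)). Descend on the spacer and grip.

>>> step_arm(
  series=[
    [0, 0, 15, 0, 0, 0],
    [0, 0, 20, 0, 0, 0],
    [0, 0, 20, 0, 0, 0],
    [0, 0, 12, 0, 0, 0],
    [0, 0, 6, 0, 0, 0],
    [0, 0, 2, 0, 0, 0],
    [0, 0, 0, 0, 0, 0],
    [0, 0, 0, 0, 0, 0],
  ],
)

```text
time_s: 12.45
eef_pos: [418.9, -162.7, 15.5]
orientation: [0.001, 0.707, 0.707, 0.0]
contact_force: [0.6, -0.4, 0.5]
finger_gap: 0.949
finger_force: 0.0
```

>>> step_arm(
  series=[
    [0, 0, 0, 0, 0, 0],
    [0, 0, 0, 0, 0, 0],
    [0, 0, 0, 0, 0, 0],
    [0, 0, 0, 0, 0, 0],
    [0, 0, 0, 0, 0, 0],
    [0, 0, 0, 0, 0, 0],
    [0, 0, 0, 0, 0, 0],
    [0, 0, 0, 0, 0, 0],
    [0, 0, 0, 0, 0, 0],
  ],
  claw=-1,
  newtons=30,
)

```text
time_s: 13.2
eef_pos: [418.5, -162.6, 15.1]
orientation: [0.001, 0.707, 0.707, 0.0]
contact_force: [0.6, -0.7, 5.0]
finger_gap: 0.489
finger_force: 31.5
```

>>> step_arm(
  series=[
    [0, 0, -5, 0, 0, 0],
    [0, 0, -12, 0, 0, 0],
    [0, 0, -20, 0, 0, 0],
    [0, 0, -25, 0, 0, 0],
    [0, 0, -25, 0, 0, 0],
    [0, 0, -20, 0, 0, 0],
    [0, 0, -8, 0, 0, 0],
    [0, 0, 0, 0, 0, 0],
  ],
)

```text
time_s: 13.87
eef_pos: [419.0, -162.9, 131.3]
orientation: [0.002, 0.707, 0.707, 0.001]
contact_force: [0.4, -0.2, -0.6]
finger_gap: 0.489
finger_force: 30.9
```

>>> step_arm(
  series=[
    [6, 10, 0, 0, 0, 0],
    [12, 22, 0, 0, 0, 0],
    [13, 23, 0, 0, 0, 0],
    [13, 23, 0, 0, 0, 0],
    [13, 23, 0, 0, 0, 0],
    [13, 23, 0, 0, 0, 0],
    [13, 23, 0, 0, 0, 0],
    [13, 22, 0, 0, 0, 0],
    [12, 18, 0, 0, 0, 0],
    [6, 10, 0, 0, 0, 0],
  ],
)

```text
time_s: 14.7
eef_pos: [615.8, -45.5, 125.6]
orientation: [-0.002, 0.706, 0.708, -0.001]
contact_force: [0.2, 1.1, 0.2]
finger_gap: 0.49
finger_force: 30.9
```

>>> step_arm(
  series=[
    [0, 0, 0, 0, 0, 0],
    [0, 0, 0, 0, 0, 0],
    [0, 0, 0, 0, 0, 0],
    [0, 0, 0, 0, 0, 0],
  ],
)

```text
time_s: 15.03
eef_pos: [613.9, -48.5, 128.3]
orientation: [-0.001, 0.707, 0.707, -0.001]
contact_force: [0.4, 0.3, 0.1]
finger_gap: 0.491
finger_force: 30.9
```

Run:
```python
from h import *
g=grab_frame("scene");b=g["color"][150:260,245:355]
cv2.imwrite("pics/p7.png",cv2.resize(b,None,fx=4,fy=4,interpolation=cv2.INTER_CUBIC))
s=monitor.read_state();print(np.round(s["eef_pos"],1),s["finger_gap"],s["contact_force"])
c=blob(g,"spacer",(297,190),30)
if c is not None: print(cv2.boundingRect(c))
```

```text
[614.1 -48.7 128.8] 0.4921581226376252 [-0.4537406  -0.43451356  0.33824142]
(294, 183, 1, 1)
```

View pics/p7.png

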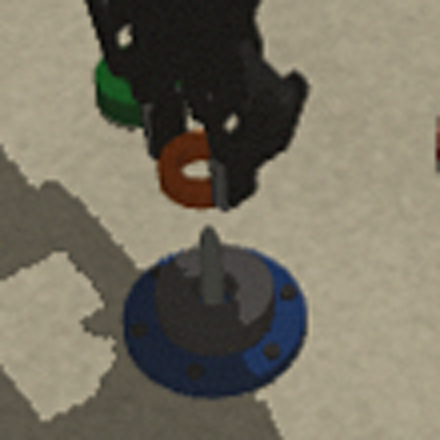

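The spacer is level and in line: bore at (199,170) in the crop, just above the tip at (208,228). Lower it.

>>> step_arm(
  series=[
    [0.2, 0.7, 5, 0, 0, 0],
    [0.2, 0.5, 8, 0, 0, 0],
    [0, 0, 8, 0, 0, 0],
    [0, 0, 8, 0, 0, 0],
    [0, 0, 8, 0, 0, 0],
    [0, 0, 3, 0, 0, 0],
    [0, 0, 0, 0, 0, 0],
    [0, 0, 0, 0, 0, 0],
  ],
)

```text
time_s: 15.75
eef_pos: [616.0, -47.9, 88.9]
orientation: [-0.0, 0.707, 0.707, -0.0]
contact_force: [-0.4, -0.5, -0.0]
finger_gap: 0.489
finger_force: 30.9
```

>>> step_arm(
  series=[
    [0, 0, 6, 0, 0, 0],
    [0, 0, 8, 0, 0, 0],
    [0, 0, 8, 0, 0, 0],
    [0, 0, 8, 0, 0, 0],
    [0, 0, 5, 0, 0, 0],
    [0, 0, 2, 0, 0, 0],
    [0, 0, 0, 0, 0, 0],
    [0, 0, 0, 0, 0, 0],
  ],
)

```text
time_s: 16.42
eef_pos: [616.1, -47.9, 52.2]
orientation: [-0.0, 0.707, 0.707, 0.0]
contact_force: [-0.0, 0.3, 0.1]
finger_gap: 0.489
finger_force: 30.9
```

>>> step_arm(
  series=[
    [0, 0, 0.5, 0, 0, 0],
    [0, 0, 0, 0, 0, 0],
    [0, 0, 0, 0, 0, 0],
  ],
)

```text
time_s: 16.67
eef_pos: [616.4, -47.9, 52.4]
orientation: [0.0, 0.707, 0.707, 0.0]
contact_force: [-0.2, 0.8, -0.5]
finger_gap: 0.491
finger_force: 30.9
```

>>> step_arm(
  series=[
    [0, -0.5, 1, 0, 0, 0],
    [0, 0, 1, 0, 0, 0],
    [0, 0, 1, 0, 0, 0],
    [0, 0, 1, 0, 0, 0],
    [0, 0, 0, 0, 0, 0],
    [0, 0, 0, 0, 0, 0],
  ],
)

```text
time_s: 17.17
eef_pos: [615.5, -47.8, 47.6]
orientation: [-0.0, 0.707, 0.707, -0.0]
contact_force: [-0.2, 0.1, -1.1]
finger_gap: 0.491
finger_force: 30.9
```

>>> step_arm(
  series=[
    [0, 0, 0.6, 0, 0, 0],
    [0, 0, 0, 0, 0, 0],
    [0, 0, 0, 0, 0, 0],
  ],
)

```text
time_s: 17.42
eef_pos: [615.6, -47.8, 47.3]
orientation: [0.0, 0.707, 0.707, 0.0]
contact_force: [0.0, 0.8, 0.4]
finger_gap: 0.49
finger_force: 30.9
```

>>> step_arm(
  series=[
    [0, 0, 0.6, 0, 0, 0],
    [0, 0, 0, 0, 0, 0],
    [0, 0, 0, 0, 0, 0],
  ],
)

```text
time_s: 17.67
eef_pos: [615.6, -47.9, 47.2]
orientation: [0.0, 0.707, 0.707, 0.0]
contact_force: [-1.8, 1.1, 3.4]
finger_gap: 0.491
finger_force: 31.3
```

Seated, with force rising at the predicted height. Release, lift and go to the green wheel.

>>> step_arm(
  series=[
    [0, 0, 0, 0, 0, 0],
    [0, 0, 0, 0, 0, 0],
    [0, 0, 0, 0, 0, 0],
    [0, 0, 0, 0, 0, 0],
    [0, 0, 0, 0, 0, 0],
  ],
  claw=0.5,
)

```text
time_s: 18.08
eef_pos: [615.5, -47.8, 46.3]
orientation: [-0.0, 0.707, 0.707, -0.0]
contact_force: [0.1, -0.7, 0.5]
finger_gap: 0.751
finger_force: 0.0
```

>>> step_arm(
  series=[
    [0, 0, -5, 0, 0, 0],
    [0, 0, -12, 0, 0, 0],
    [0, 0, -20, 0, 0, 0],
    [0, 0, -25, 0, 0, 0],
    [0, 0, -15, 0, 0, 0],
    [0, 0, -8, 0, 0, 0],
    [0, 0, 0, 0, 0, 0],
    [0, 0, 0, 0, 0, 0],
  ],
)

```text
time_s: 18.75
eef_pos: [615.7, -47.9, 132.2]
orientation: [0.0, 0.707, 0.707, 0.0]
contact_force: [-0.3, 0.9, 1.1]
finger_gap: 0.751
finger_force: 0.0
```

>>> step_arm(
  series=[
    [5, -8, 0, 0, 0, 0],
    [10, -18, 0, 0, 0, 0],
    [11, -21, 0, 0, 0, 0],
    [11, -21, 0, 0, 0, 0],
    [11, -21, 0, 0, 0, 0],
    [11, -21, 0, 0, 0, 0],
    [11, -21, 0, 0, 0, 0],
    [11, -20, 0, 0, 0, 0],
    [6, -10, 0, 0, 0, 0],
    [4, -5, 0, 0, 0, 0],
  ],
  claw=0.9,
)

```text
time_s: 19.58
eef_pos: [447.3, 44.0, 130.3]
orientation: [-0.001, 0.707, 0.707, -0.001]
contact_force: [0.7, 0.9, -0.5]
finger_gap: 0.952
finger_force: 0.0
```

>>> step_arm(
  series=[
    [0, 0, 15, 0, 0, 0],
    [0, 0, 20, 0, 0, 0],
    [0, 0, 10, 0, 0, 0],
    [0, 0, 0, 0, 0, 0],
    [0, 0, 0, 0, 0, 0],
  ],
)

```text
time_s: 20.0
eef_pos: [449.3, 43.0, 85.8]
orientation: [-0.001, 0.707, 0.707, -0.001]
contact_force: [-0.4, 0.3, -0.4]
finger_gap: 0.949
finger_force: 0.0
```

Run:
```python
from h import *
f=grab_frame("top");g=grab_frame("scene")
a=f["color"][140:240,290:400];b=g["color"][110:270,240:350]
a=cv2.copyMakeBorder(a,0,60,0,0,cv2.BORDER_CONSTANT)
cv2.imwrite("pics/p8.png",cv2.resize(np.hstack([a,b]),None,fx=3.6,fy=3.6,interpolation=cv2.INTER_CUBIC))
s=monitor.read_state();print(np.round(s["eef_pos"],1),s["finger_gap"],s["contact_force"])
```

```text
[450.5  43.   87.4] 0.9499075643641907 [0.59020621 0.25901    0.44863595]
```

View pics/p8.png

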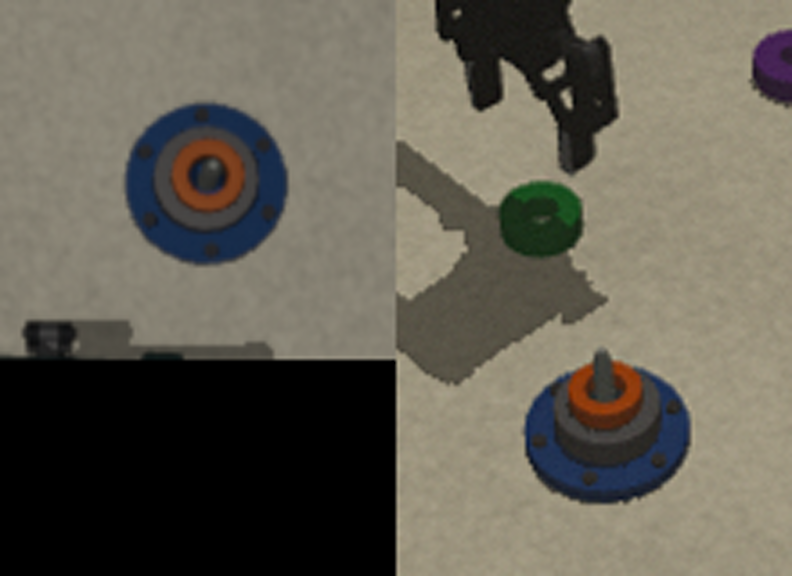

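The spacer lies flat and centred on the coarse wheel at (208,175) in the crop, and the gripper is above the green wheel. Descend and grip.

>>> step_arm(
  series=[
    [0.2, -0.5, 12, 0, 0, 0],
    [0.2, 0, 20, 0, 0, 0],
    [0, 0, 20, 0, 0, 0],
    [0, 0, 12, 0, 0, 0],
    [0, 0, 6, 0, 0, 0],
    [0, 0, 2.5, 0, 0, 0],
    [0, 0, 0, 0, 0, 0],
    [0, 0, 0, 0, 0, 0],
  ],
)

```text
time_s: 20.77
eef_pos: [450.2, 43.5, 15.3]
orientation: [0.001, 0.707, 0.707, 0.001]
contact_force: [-0.4, 0.1, -1.2]
finger_gap: 0.95
finger_force: 0.0
```

>>> step_arm(
  series=[
    [0, 0, 0, 0, 0, 0],
    [0, 0, 0, 0, 0, 0],
    [0, 0, 0, 0, 0, 0],
    [0, 0, 0, 0, 0, 0],
    [0, 0, 0, 0, 0, 0],
    [0, 0, 0, 0, 0, 0],
    [0, 0, 0, 0, 0, 0],
    [0, 0, 0, 0, 0, 0],
  ],
  claw=-1,
  newtons=35,
)

```text
time_s: 21.43
eef_pos: [450.1, 43.5, 15.6]
orientation: [0.001, 0.707, 0.707, 0.001]
contact_force: [-0.9, 0.7, 5.9]
finger_gap: 0.638
finger_force: 37.0
```

>>> step_arm(
  series=[
    [0, 0, -5, 0, 0, 0],
    [0, 0, -12, 0, 0, 0],
    [0, 0, -20, 0, 0, 0],
    [0, 0, -25, 0, 0, 0],
    [0, 0, -25, 0, 0, 0],
    [0, 0, -20, 0, 0, 0],
    [0, 0, -15, 0, 0, 0],
    [0, 0, -5, 0, 0, 0],
    [0, 0, 0, 0, 0, 0],
  ],
)

```text
time_s: 22.18
eef_pos: [449.9, 43.5, 142.6]
orientation: [0.001, 0.707, 0.707, 0.001]
contact_force: [0.7, 0.7, -0.7]
finger_gap: 0.64
finger_force: 37.2
```

>>> step_arm(
  series=[
    [-5, 8, 0, 0, 0, 0],
    [-10, 18, 0, 0, 0, 0],
    [-11, 21, 0, 0, 0, 0],
    [-11, 21, 0, 0, 0, 0],
    [-11, 21, 0, 0, 0, 0],
    [-11, 21, 0, 0, 0, 0],
    [-11, 20, 0, 0, 0, 0],
    [-11, 20, 0, 0, 0, 0],
    [-6, 10, 0, 0, 0, 0],
    [-4, 5, 0, 0, 0, 0],
  ],
)

```text
time_s: 23.02
eef_pos: [614.7, -48.8, 137.9]
orientation: [-0.002, 0.707, 0.707, -0.001]
contact_force: [0.4, 0.0, -0.5]
finger_gap: 0.636
finger_force: 37.2
```

>>> step_arm(
  series=[
    [0, 0, 0, 0, 0, 0],
    [0, 0, 0, 0, 0, 0],
    [0, 0, 0, 0, 0, 0],
    [0, 0, 0, 0, 0, 0],
  ],
)

```text
time_s: 23.35
eef_pos: [613.4, -46.9, 141.0]
orientation: [-0.0, 0.707, 0.707, -0.0]
contact_force: [-0.3, 0.9, -0.3]
finger_gap: 0.637
finger_force: 37.2
```

Run:
```python
from h import *
g=grab_frame("scene");b=g["color"][140:260,245:355]
cv2.imwrite("pics/p9.png",cv2.resize(b,None,fx=4,fy=4,interpolation=cv2.INTER_CUBIC))
s=monitor.read_state();print(np.round(s["eef_pos"],1),s["finger_gap"],s["contact_force"])
```

```text
[613.5 -46.9 141.2] 0.6375961408610894 [-0.15392477  0.03325888 -0.2486751 ]
```

View pics/p9.png

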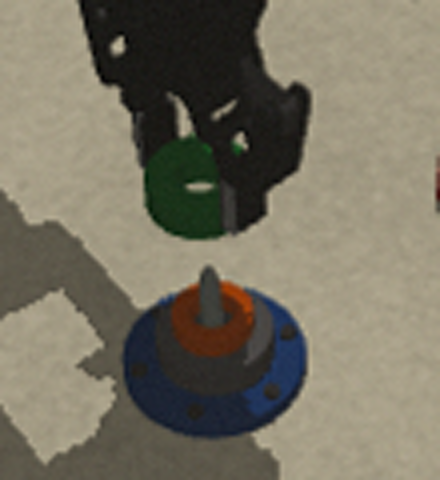

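The green wheel is level, its bore at (200,187) in the crop above the tip at (208,268). Lower it.

>>> step_arm(
  series=[
    [-0.6, 1, 6, 0, 0, 0],
    [-0.5, 0.7, 10, 0, 0, 0],
    [0, 0, 10, 0, 0, 0],
    [0, 0, 10, 0, 0, 0],
    [0, 0, 10, 0, 0, 0],
    [0, 0, 4, 0, 0, 0],
    [0, 0, 0, 0, 0, 0],
    [0, 0, 0, 0, 0, 0],
  ],
)

```text
time_s: 24.07
eef_pos: [615.6, -48.5, 90.5]
orientation: [-0.0, 0.707, 0.707, -0.0]
contact_force: [-0.7, -0.3, 0.3]
finger_gap: 0.635
finger_force: 37.2
```

>>> step_arm(
  series=[
    [0, 0, 6, 0, 0, 0],
    [0, 0, 8, 0, 0, 0],
    [0, 0, 6, 0, 0, 0],
    [0, 0, 4, 0, 0, 0],
    [0, 0, 2, 0, 0, 0],
    [0, 0, 0, 0, 0, 0],
    [0, 0, 0, 0, 0, 0],
  ],
)

```text
time_s: 24.65
eef_pos: [615.8, -48.6, 65.0]
orientation: [-0.0, 0.707, 0.707, -0.0]
contact_force: [-0.5, 0.2, -0.9]
finger_gap: 0.637
finger_force: 37.2
```

>>> step_arm(
  series=[
    [0, 0, 1, 0, 0, 0],
    [0, 0, 1, 0, 0, 0],
    [0, 0, 0.6, 0, 0, 0],
    [0, 0, 0, 0, 0, 0],
    [0, 0, 0, 0, 0, 0],
  ],
)

```text
time_s: 25.07
eef_pos: [615.8, -48.6, 62.6]
orientation: [0.0, 0.707, 0.707, 0.0]
contact_force: [-0.0, 0.2, -0.7]
finger_gap: 0.637
finger_force: 37.2
```

>>> step_arm(
  series=[
    [0, 0, 0.6, 0, 0, 0],
    [0, 0, 0, 0, 0, 0],
    [0, 0, 0, 0, 0, 0],
  ],
)

```text
time_s: 25.32
eef_pos: [615.8, -48.6, 61.9]
orientation: [-0.0, 0.707, 0.707, 0.0]
contact_force: [-0.1, 0.1, -0.9]
finger_gap: 0.634
finger_force: 37.2
```

>>> step_arm(
  series=[
    [0, 0, 0.6, 0, 0, 0],
    [0, 0, 0, 0, 0, 0],
    [0, 0, 0, 0, 0, 0],
  ],
)

```text
time_s: 25.57
eef_pos: [615.9, -48.6, 61.7]
orientation: [0.0, 0.707, 0.707, 0.0]
contact_force: [-0.2, -0.3, 1.2]
finger_gap: 0.64
finger_force: 37.3
```

>>> step_arm(
  series=[
    [0, 0, 0.3, 0, 0, 0],
    [0, 0, 0, 0, 0, 0],
  ],
)

```text
time_s: 25.73
eef_pos: [615.9, -48.5, 61.6]
orientation: [0.0, 0.707, 0.707, 0.0]
contact_force: [-2.4, -0.1, 3.7]
finger_gap: 0.633
finger_force: 37.6
```

>>> step_arm(
  series=[
    [0, 0, 0, 0, 0, 0],
    [0, 0, 0, 0, 0, 0],
    [0, 0, 0, 0, 0, 0],
    [0, 0, 0, 0, 0, 0],
    [0, 0, 0, 0, 0, 0],
  ],
  claw=0.75,
)

```text
time_s: 26.15
eef_pos: [615.7, -48.6, 60.7]
orientation: [-0.0, 0.707, 0.707, -0.0]
contact_force: [-0.0, 0.4, 0.5]
finger_gap: 0.876
finger_force: 0.0
```

>>> step_arm(
  series=[
    [0, 0, -5, 0, 0, 0],
    [0, 0, -12, 0, 0, 0],
    [0, 0, -20, 0, 0, 0],
    [0, 0, -20, 0, 0, 0],
    [0, 0, -12, 0, 0, 0],
    [0, 0, -5, 0, 0, 0],
    [0, 0, 0, 0, 0, 0],
    [0, 0, 0, 0, 0, 0],
  ],
)

```text
time_s: 26.82
eef_pos: [615.6, -48.5, 134.9]
orientation: [-0.0, 0.707, 0.707, -0.0]
contact_force: [-0.3, -0.5, -0.5]
finger_gap: 0.877
finger_force: 0.0
```

>>> step_arm(
  series=[
    [10, 0, 0, 0, 0, 0],
    [20, 1, 0, 0, 0, 0],
    [25, 1, 0, 0, 0, 0],
    [25, 2, 0, 0, 0, 0],
    [25, 2, 0, 0, 0, 0],
    [25, 2, 0, 0, 0, 0],
    [25, 1, 0, 0, 0, 0],
    [20, 0.6, 0, 0, 0, 0],
    [14, 0, 0, 0, 0, 0],
    [6, 0, 0, 0, 0, 0],
  ],
)

```text
time_s: 27.65
eef_pos: [624.3, 149.0, 133.5]
orientation: [-0.001, 0.706, 0.708, -0.001]
contact_force: [0.1, 0.6, -0.3]
finger_gap: 0.875
finger_force: 0.0
```

>>> step_arm(
  series=[
    [0, 0, 15, 0, 0, 0],
    [0, 0, 20, 0, 0, 0],
    [0, 0, 10, 0, 0, 0],
    [0, 0, 0, 0, 0, 0],
    [0, 0, 0, 0, 0, 0],
  ],
)

```text
time_s: 28.07
eef_pos: [624.7, 145.8, 88.8]
orientation: [-0.001, 0.707, 0.707, -0.001]
contact_force: [0.0, 0.4, 0.5]
finger_gap: 0.878
finger_force: 0.0
```

Run:
```python
from h import *
f=grab_frame("top");g=grab_frame("scene")
a=f["color"][120:240,220:400];b=g["color"][130:250,240:400]
cv2.imwrite("pics/p10.png",cv2.resize(np.hstack([a,b]),None,fx=2.3,fy=2.3,interpolation=cv2.INTER_CUBIC))
s=monitor.read_state();print(np.round(s["eef_pos"],1),s["finger_gap"],s["contact_force"])
```

```text
[626.  146.1  91.1] 0.8772168381567647 [1.47627209 0.52130558 0.7524553 ]
```

View pics/p10.png

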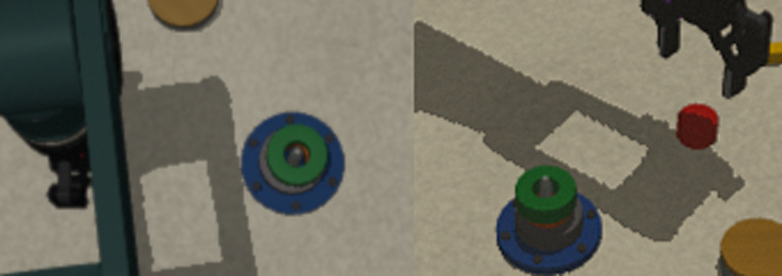

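The stack is coaxial (base (293,163), green (297,154) in the crop, which matches parallax). The gripper is over the red knob, with the tin and marker clear. Descend and grip the knob.

>>> step_arm(
  series=[
    [0.2, -0.5, 12, 0, 0, 0],
    [0.2, 0, 20, 0, 0, 0],
    [0, 0, 20, 0, 0, 0],
    [0, 0, 12, 0, 0, 0],
    [0, 0, 6, 0, 0, 0],
    [0, 0, 0, 0, 0, 0],
    [0, 0, 0, 0, 0, 0],
  ],
)

```text
time_s: 28.75
eef_pos: [625.2, 146.9, 20.4]
orientation: [0.0, 0.707, 0.707, 0.0]
contact_force: [-0.2, 0.9, 0.7]
finger_gap: 0.874
finger_force: 0.0
```

>>> step_arm(
  series=[
    [0, 0, 0, 0, 0, 0],
    [0, 0, 0, 0, 0, 0],
    [0, 0, 0, 0, 0, 0],
    [0, 0, 0, 0, 0, 0],
    [0, 0, 0, 0, 0, 0],
    [0, 0, 0, 0, 0, 0],
    [0, 0, 0, 0, 0, 0],
    [0, 0, 0, 0, 0, 0],
    [0, 0, 0, 0, 0, 0],
  ],
  claw=-1,
  newtons=35,
)

```text
time_s: 29.5
eef_pos: [625.9, 147.0, 21.7]
orientation: [0.001, 0.707, 0.707, 0.001]
contact_force: [-0.8, -0.6, 5.5]
finger_gap: 0.452
finger_force: 35.7
```

>>> step_arm(
  series=[
    [0, 0, -5, 0, 0, 0],
    [0, 0, -12, 0, 0, 0],
    [0, 0, -20, 0, 0, 0],
    [0, 0, -25, 0, 0, 0],
    [0, 0, -25, 0, 0, 0],
    [0, 0, -20, 0, 0, 0],
    [0, 0, -15, 0, 0, 0],
    [0, 0, -5, 0, 0, 0],
    [0, 0, 0, 0, 0, 0],
  ],
)

```text
time_s: 30.25
eef_pos: [625.7, 147.0, 149.4]
orientation: [0.001, 0.707, 0.707, 0.002]
contact_force: [0.1, -0.2, -0.8]
finger_gap: 0.458
finger_force: 35.3
```

>>> step_arm(
  series=[
    [-10, 0, 0, 0, 0, 0],
    [-20, -1, 0, 0, 0, 0],
    [-25, -1, 0, 0, 0, 0],
    [-25, -2, 0, 0, 0, 0],
    [-25, -2, 0, 0, 0, 0],
    [-25, -2, 0, 0, 0, 0],
    [-25, -1, 0, 0, 0, 0],
    [-20, -1, 0, 0, 0, 0],
    [-14, 0, 0, 0, 0, 0],
    [-6, 0, 0, 0, 0, 0],
  ],
)

```text
time_s: 31.08
eef_pos: [613.8, -50.6, 145.1]
orientation: [-0.001, 0.708, 0.706, -0.001]
contact_force: [0.1, 0.4, -0.7]
finger_gap: 0.455
finger_force: 35.3
```

>>> step_arm(
  series=[
    [0, 0, 0, 0, 0, 0],
    [0, 0, 0, 0, 0, 0],
    [0, 0, 0, 0, 0, 0],
    [0, 0, 0, 0, 0, 0],
  ],
)

```text
time_s: 31.42
eef_pos: [614.9, -46.9, 146.9]
orientation: [-0.0, 0.707, 0.708, 0.0]
contact_force: [-0.7, -0.0, 0.6]
finger_gap: 0.456
finger_force: 35.3
```

Run:
```python
from h import *
g=grab_frame("scene");b=g["color"][130:250,245:355]
cv2.imwrite("pics/p11.png",cv2.resize(b,None,fx=4,fy=4,interpolation=cv2.INTER_CUBIC))
s=monitor.read_state();print(np.round(s["eef_pos"],1),s["finger_gap"],s["contact_force"])
```

```text
[615. -47. 147.] 0.45549151159231666 [-0.44094966  0.14595201  0.09378145]
```

View pics/p11.png

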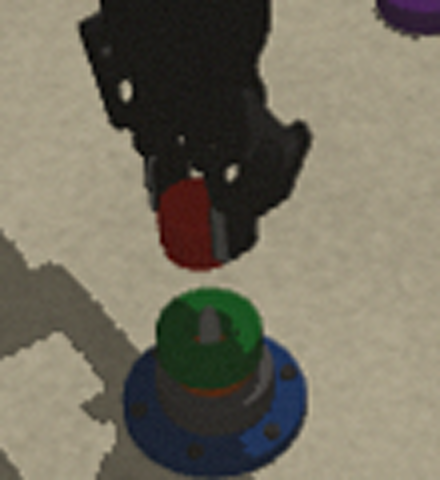

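The knob is level and lined up above the tip at (208,310) in the crop. Lower it (seat expected near TCP z 87.7).

>>> step_arm(
  series=[
    [-0.7, 0.3, 6, 0, 0, 0],
    [-0.6, 0.3, 10, 0, 0, 0],
    [0, 0, 10, 0, 0, 0],
    [0, 0, 8, 0, 0, 0],
    [0, 0, 5, 0, 0, 0],
    [0, 0, 2, 0, 0, 0],
    [0, 0, 0, 0, 0, 0],
    [0, 0, 0, 0, 0, 0],
  ],
)

```text
time_s: 32.13
eef_pos: [615.6, -49.5, 106.1]
orientation: [0.0, 0.707, 0.707, 0.0]
contact_force: [-0.2, -0.2, -0.4]
finger_gap: 0.454
finger_force: 35.3
```

>>> step_arm(
  series=[
    [0, 0, 3, 0, 0, 0],
    [0, 0, 4, 0, 0, 0],
    [0, 0, 4, 0, 0, 0],
    [0, 0, 2, 0, 0, 0],
    [0, 0, 0, 0, 0, 0],
    [0, 0, 0, 0, 0, 0],
  ],
)

```text
time_s: 32.63
eef_pos: [615.3, -49.4, 92.7]
orientation: [-0.0, 0.707, 0.707, -0.0]
contact_force: [0.0, 0.3, 0.5]
finger_gap: 0.455
finger_force: 35.3
```

>>> step_arm(
  series=[
    [0.7, 0.2, 1, 0, 0, 0],
    [0, 0, 1, 0, 0, 0],
    [0, 0, 1, 0, 0, 0],
    [0, 0, 0.8, 0, 0, 0],
    [0, 0, 0, 0, 0, 0],
    [0, 0, 0, 0, 0, 0],
  ],
)

```text
time_s: 33.13
eef_pos: [615.6, -48.8, 89.1]
orientation: [-0.0, 0.707, 0.707, 0.0]
contact_force: [1.0, -0.8, -0.1]
finger_gap: 0.451
finger_force: 35.3
```

>>> step_arm(
  series=[
    [0, 0, 0.6, 0, 0, 0],
    [0, 0, 0, 0, 0, 0],
    [0, 0, 0, 0, 0, 0],
  ],
)

```text
time_s: 33.38
eef_pos: [615.7, -48.8, 88.6]
orientation: [-0.0, 0.707, 0.707, 0.0]
contact_force: [0.2, -0.7, 0.2]
finger_gap: 0.458
finger_force: 35.3
```

>>> step_arm(
  series=[
    [0, 0, 0.6, 0, 0, 0],
    [0, 0, 0, 0, 0, 0],
    [0, 0, 0, 0, 0, 0],
  ],
)

```text
time_s: 33.63
eef_pos: [615.7, -48.7, 88.0]
orientation: [-0.0, 0.707, 0.707, 0.0]
contact_force: [0.6, 0.4, -1.0]
finger_gap: 0.456
finger_force: 35.3
```

>>> step_arm(
  series=[
    [0, 0, 0.5, 0, 0, 0],
    [0, 0, 0, 0, 0, 0],
    [0, 0, 0, 0, 0, 0],
  ],
)

```text
time_s: 33.88
eef_pos: [615.8, -48.8, 87.8]
orientation: [0.0, 0.707, 0.707, 0.0]
contact_force: [0.4, 0.2, 1.2]
finger_gap: 0.456
finger_force: 35.4
```

>>> step_arm(
  series=[
    [0, 0, 0.4, 0, 0, 0],
    [0, 0, 0, 0, 0, 0],
    [0, 0, 0, 0, 0, 0],
  ],
)

```text
time_s: 34.13
eef_pos: [615.9, -48.8, 87.7]
orientation: [0.0, 0.707, 0.707, 0.0]
contact_force: [-1.4, 0.3, 2.7]
finger_gap: 0.452
finger_force: 35.6
```

Seated as predicted. Release, lift straight up, move aside and check.

>>> step_arm(
  series=[
    [0, 0, 0, 0, 0, 0],
    [0, 0, 0, 0, 0, 0],
    [0, 0, 0, 0, 0, 0],
    [0, 0, 0, 0, 0, 0],
    [0, 0, 0, 0, 0, 0],
  ],
  claw=0.5,
)

```text
time_s: 34.55
eef_pos: [615.6, -48.7, 86.8]
orientation: [-0.0, 0.707, 0.707, -0.0]
contact_force: [-0.5, 1.3, 0.1]
finger_gap: 0.751
finger_force: 0.0
```

>>> step_arm(
  series=[
    [0, 0, -5, 0, 0, 0],
    [0, 0, -12, 0, 0, 0],
    [0, 0, -20, 0, 0, 0],
    [0, 0, -20, 0, 0, 0],
    [0, 0, -20, 0, 0, 0],
    [0, 0, -8, 0, 0, 0],
    [0, 0, 0, 0, 0, 0],
  ],
)

```text
time_s: 35.13
eef_pos: [617.5, -49.1, 176.5]
orientation: [0.003, 0.707, 0.707, 0.002]
contact_force: [0.3, -0.2, 0.2]
finger_gap: 0.752
finger_force: 0.0
```

>>> step_arm(
  series=[
    [0, -10, 0, 0, 0, 0],
    [0, -20, 0, 0, 0, 0],
    [0, -25, 0, 0, 0, 0],
    [0, -25, 0, 0, 0, 0],
    [0, -25, 0, 0, 0, 0],
    [0, -20, 0, 0, 0, 0],
    [0, -15, 0, 0, 0, 0],
    [0, -10, 0, 0, 0, 0],
    [0, 0, 0, 0, 0, 0],
    [0, 0, 0, 0, 0, 0],
  ],
)

```text
time_s: 35.97
eef_pos: [465.7, -48.8, 171.8]
orientation: [0.0, 0.707, 0.707, 0.0]
contact_force: [0.1, -0.1, 0.6]
finger_gap: 0.747
finger_force: 0.0
```

Run:
```python
from h import *
f=grab_frame("top");g=grab_frame("scene")
a=f["color"][90:240,280:410];b=g["color"][130:280,235:385]
cv2.imwrite("pics/p12.png",cv2.resize(np.hstack([a,b]),None,fx=2.8,fy=2.8,interpolation=cv2.INTER_CUBIC))
s=monitor.read_state();print(np.round(s["eef_pos"],1),s["finger_gap"],s["time_s"])
```

```text
[466.4 -48.8 171.9] 0.7490650266331295 36.0667
```

View pics/p12.png

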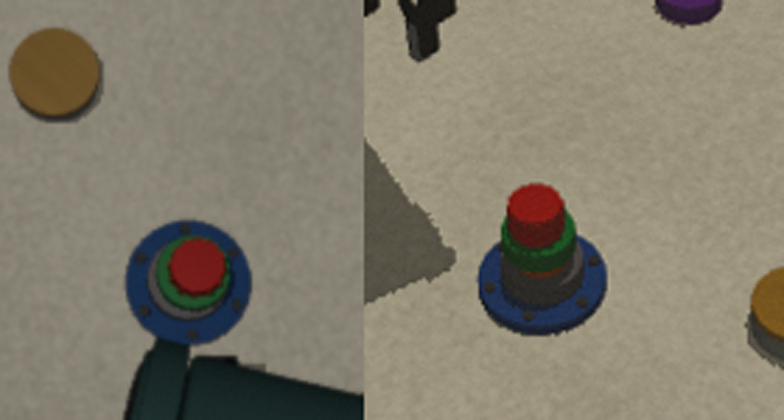

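The stack stands complete and upright: grey, orange, green, then the red knob flat on top at (536,210) in the crop. The tin is where it was and the gripper is clear.

```bash
python3 -c "
from bench import env
print(env.finish_job())"
```

```text
the job is handed in; nothing more can be done
None
```

The wheel pack is built on the spindle in the order asked (grey coarse, orange spacer, green fine, red knob), each part lowered to contact and released; it was handed in at about 36 s with the bottle, marker and tin not touched.

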